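# Index the steering-gear fixture to its next notch

### The job

Turn the swivel fixture that holds the steering valve housing on to its next notch: draw the spring pull ring up out of the home stop, swing the index arm counter-clockwise (seen from above) to the next shoe, and let the pin snap fully down into that shoe's notch. The notch is not exactly at the shoe's middle, so let the pin ride on the shoe and feel for it, nudging gently: never force or wrench the pin sideways against a stop (keep well under 25 N). Leave the other things on the bench where they are.

Things in the scene. Friction and masses are not known exactly. Their poses are not given: they have to be found in the camera images.
- axis (a point): Turning axis of the swivel fixture, on top of its fixed base 20 mm above the bench. The base is round, dark steel, 316 mm in diameter (332 mm at the foot, plus lugs); on it turns a 176 mm steel turntable with an aluminium valve housing clamped on it (top 124 mm above the bench).
- swivel (a joint): Angle of turntable and index arm (rad): 0 at the start (pin in the home stop), growing counter-clockwise from above, free to about 1.5. The arm is a dark bar 36 mm wide reaching 150 mm from the axis, its top 60 mm above the bench. At the ring it takes 1 to 2 N to turn with the pin clear, 3 to 5 N with the pin riding on a stop.
- ring (a joint): How far the pull ring is drawn up (m): 0 = pin fully home, 0.020 = hard upper stop. The tip clears a stop's top at 0.010. Spring and weight pull it down with about 6 N at 0, 9 N at the upper stop. Let go on a land (the flat top of a stop), the pin rides there at 0.010 and snaps down to 0 when moved over the slot.
- pull_ring (a point): Centre of the steel pull ring on the arm's outer end, 130 mm from the axis, 94 mm above the bench when home; rises with the pin. A flat upright ring, 44 mm outside, 26 mm inside, 9 mm thick, lying in the plane through the axis: its flat faces look along the swing, so it is pinched from above across 9 mm. Its top edge is 22 mm above this point.
- pin_tip (a point): Lower end of the index pin, a steel rod 9 mm in diameter straight under the pull ring, 130 mm from the axis; 26 mm above the bench when home. The home stop is a slotted block like the shoe's, 52 mm long.
- shoe (a point): Middle of the next shoe, on the 130 mm pin circle, 36 mm above the bench, 0.7 to 1.1 rad on from home: a dark 88 mm channel (black screw knob outside) holding a bright block 64 mm long, 12 mm high, top at 36 mm, with a 12 mm radial slot, the notch, at the block's middle and 26 mm lands beside it. The block is set so that the slot lies up to 12 mm either way from this point.
- pin: The index pin itself (origin at the top face of the arm, 34 mm above the pin's tip).
- cone: Blue plastic mounting cone standing on the bench, 60 mm foot, 105 mm high; bystander, origin under its centre.
- grease: Standing black grease cartridge with paper label, 54 mm diameter, 200 mm high; bystander, origin under its centre.
- wrench: Steel wrench, 190 mm long, lying on the bench; bystander.
- collar: Steel collar lying beside the fixture's base, 48 mm diameter, 22 mm high; bystander, origin under its centre.
- plug: Brass plug standing beside the fixture's base on the side away from the robot, 32 mm diameter, 40 mm high; bystander, origin under its centre.
- tie_rod_end: Steel tie rod end lying on the bench, head 38 mm in diameter, shank 75 mm; bystander, origin under the head.
- tray: Aluminium parts tray, 140 by 100 by 35 mm; bystander, origin under its centre.

How it is judged (in metres and radians):
On the way, in this order (a step that is already met when the one before it is completed fails the run):
1. the ring is drawn up until the pin is clear of the home stop, the arm still at home (value of joint ring above 0.0105 m and value of joint swivel below 0.3 rad), for 0.1 s.
2. the arm has been swung to the next shoe with the pin out (horizontal distance between pin_tip and shoe below 0.03 m and value of joint ring above 0.005 m), for 0.05 s.
At the end, for the whole second after the job is handed in: the pin is fully down (ring within 2.5 mm of home) in the slot of the next shoe (pin within 18 mm of the shoe's middle), the arm is at rest (value of joint ring below 0.0025 m and horizontal distance between pin_tip and shoe below 0.018 m and velocity of joint swivel between -0.03 and 0.03 rad/s); the robot touches nothing.
It fails at once if the pin is forced against a stop (over 25 N) (contact force between pin and anything else above 25 N).
It fails at once if a bystander is moved more than 15 mm (distance of any of cone, grease, wrench, collar, plug, tie_rod_end, tray from where it was at the start of the episode above 0.015 m).
It also fails if it takes over 51 s, if anything falls off the work surface, if the arm or the gripper's body presses on something with over 40 N, if the wrist force passes 120 N, or if a joint passes its speed limit or range.

### The arm

A 6-joint arm with a two-finger parallel gripper is mounted at the origin on the work surface. World frame = base frame: x ahead of the robot, y to its left, z up, the work surface at z = 0. Lengths are in mm, angles in rad, forces in N, time in s.
With the tool pointing down it reaches from about 200 to 875 mm from the base axis. Payload 3.4 kg.
Tool frame: the origin (TCP) lies on the front face of the gripper's body, between the roots of the fingers; the fingertips stand 97 mm ahead of it and the grasp point (between the pads) lies 78 mm ahead of it; z points along the fingers, y is the line along which they close (so a half turn about z gives the same grasp; the last joint's range is limited). The gripper opens to 94 mm and grips with 3 to 60 N. Pads are 16 mm wide; open, the fingers measure 119 mm over their backs; the gripper's body (75 mm by 177 mm) begins 78 mm behind the grasp point.
Start: joints at [-1.288, 0.276, 1.505, -0, 1.361, -0.121], TCP at [225.927, -528.784, 302.693] pointing down, gripper open.
Joint ranges: [-2.89, 2.89], [-0.75, 2.08], [0.22, 2.7], [-1.18, 4.32], [0.11, 2.71], [-2.7, 2.7]. Speed limits (rad/s): [2.57, 2.57, 3.14, 3.14, 3.14, 3.14].

### API

Orientations are given as a unit quaternion [x, y, z, w].
In Python, from station import sense, snapshot, camera_info, order gives the robot as it stands. The module is installed in compiled form; this text tells all that it offers.
- The arm moves only by the tool carry_out, never from a script. Its argument "moves" is a list of rows, each a list of 3 entries, a list of its own where there are three numbers: the opening in per cent of the stroke, from 0 (shut) to 100 (fully open), then the shift along the tool's x, y, z in cm, then the turn, a rotation vector about the tool's x, y, z in degrees. In form: [[fingers, [tx, ty, tz], [rx, ry, rz]], ...]. A call has 1 to 5 rows; each row shifts and turns the commanded pose from where the row before left it, along the tool's axes as they then stand; what a row does not reach is not made up. A row lasts 1/12 s, in which the tool goes at most 41.7 mm and 7.16 degrees, less where a joint would pass 70% of its speed; a pose out of reach is approached as far as the arm can. A call with a gripper value outside its range is refused whole. The fingers move at their own pace and stop on an object; the grip force is fixed at half the most. Time passes only in rows, so rows that do not move let the fingers close. It gives the time, the measured TCP pose, the force, the opening and the grip force at its end, in the units of the state.
- sense(): the state, without advancing time (a new reading comes with each control period).
- snapshot(name): name is "side" or "top"; returns (picture, depth): 384x512x3 uint8, blue, green, red; 384x512 float32, mm along the optical axis (not along the pixel's ray), 0 where there is no reading.
- camera_info(name): a dict with "K" (3x3 intrinsics, pixels), "world_from_camera" (4x4, takes a point from camera to world coordinates). Camera axes: x right, y up, looking along -z (the intrinsics and any distortion apply to the point x, -y, -z); pixel columns grow to the right and rows downward; lengths in mm; the calibration is good to about 2 mm. A picture is of the moment at which its call begins. camera_info takes no time and is no camera call.
- order.close_job(): hands the job in; it is judged then, once.
The state is a dict: "clock": time; "qpos": joint angles; "joint_vel": joint speeds; "effort": joint torques, N m; "position": TCP position; "tcp_rot": TCP orientation; "wrist_force": force on the tool from outside, world axes, zero at the start; "ft_torque": the same for the moment, N m; "opening": finger opening in mm; "grip_force": force on a finger pad.
Only numpy, scipy, OpenCV 4.12 (cv2) and the standard library are available. Lean on these libraries where they do the work, as an engineer would, in place of code of your own. Each camera call takes 0.05 s, during which the arm holds its last target. There are 200 camera calls.

## Working session

There is one attempt and no reset: what is moved stays moved. The work goes in short steps, Python scripts to look and compute and a tool call to move; the robot and the scene stay as the last step left them, time stands still between calls to the robot, and variables do not carry over. Pictures are saved under pics/ and viewed, at most 10 in all, crops included, and the job is handed in when it is done.

Besides the shell and the picture viewer there is one more tool, called after "Request:" as name([rows], argument=value, ...), one row to a line, values as JSON. carry_out: Moves the arm, as the interface text tells. Its arguments: {"type":"object","properties":{"moves":{"type":"array","items":{"type":"array"}}},"required":["moves"]}

```bash
mkdir -p pics; cat > h.py <<'E'
import numpy as np, cv2
from station import sense, snapshot, camera_info, order
def cloud(name):
    p,d=snapshot(name); c=camera_info(name); K=np.array(c["K"]); T=np.array(c["world_from_camera"])
    v,u=np.mgrid[0:d.shape[0],0:d.shape[1]]
    X=np.stack([(u-K[0,2])/K[0,0]*d,-(v-K[1,2])/K[1,1]*d,-d,np.ones_like(d)],-1)@T.T
    X=X[...,:3]; X[d==0]=np.nan
    return p,X
E
python3 - <<'E'
from h import *
s=sense(); print(s)
for n in("top","side"):
    p,X=cloud(n); np.save(n+".npy",X); cv2.imwrite(f"pics/{n}0.png",p); print(camera_info(n))
E
```

```text
{'clock': 0.0, 'qpos': array([-1.28796555e+00,  2.76567577e-01,  1.50611671e+00,  1.49114020e-05,
        1.36068183e+00, -1.20998316e-01]), 'joint_vel': array([ 0.00079341,  0.00048198, -0.0010887 , -0.00194394,  0.00280801,
        0.00086353]), 'effort': array([-1.51789851e-05, -4.04581368e+01, -2.37227726e+01,  7.02384696e-02,
        3.45488114e-02, -1.28376132e-04]), 'position': array([ 225.83202658, -528.37139754,  301.82676483]), 'tcp_rot': array([ 9.79684348e-01,  2.00543739e-01, -6.44063959e-05, -8.84421794e-04]), 'wrist_force': array([-0.16158225, -0.62398081,  0.52105939]), 'ft_torque': array([-0.02877082, -0.02778689, -0.01036102]), 'grip_force': 0.0, 'opening': 93.74822358406908}
{'K': array([[430.82484094,   0.        , 252.23955154],
       [  0.        , 430.82484094, 185.68828745],
       [  0.        ,   0.        ,   1.        ]]), 'world_from_camera': array([[ 1.10770755e-02,  9.83161077e-01, -1.82405031e-01,
         3.01711392e+02],
       [-9.99929132e-01,  1.00953023e-02, -6.31003501e-03,
         2.12850191e+00],
       [-4.36234687e-03,  1.82462001e-01,  9.83203228e-01,
         1.37095265e+03],
       [ 0.00000000e+00,  0.00000000e+00,  0.00000000e+00,
         1.00000000e+00]])}
{'K': array([[349.27220714,   0.        , 248.98298571],
       [  0.        , 349.27220714, 195.51681527],
       [  0.        ,   0.        ,   1.        ]]), 'world_from_camera': array([[-6.83312406e-01,  4.31372746e-01, -5.89068510e-01,
        -1.42771082e+02],
       [-7.29974568e-01, -3.87192580e-01,  5.63222012e-01,
         6.75037457e+02],
       [ 1.48756696e-02,  8.14861620e-01,  5.79464628e-01,
         7.49797816e+02],
       [ 0.00000000e+00,  0.00000000e+00,  0.00000000e+00,
         1.00000000e+00]])}
```

View pics/top0.png

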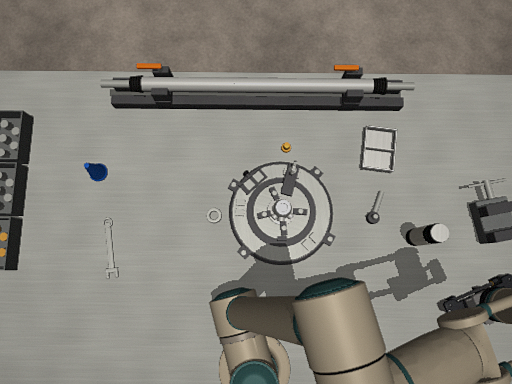

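View pics/side0.png

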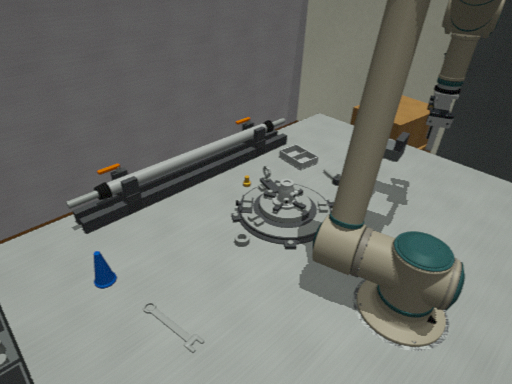

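The fixture's axis is near top pixel (282,210). The arm points up to the ring at about (292,168), and the next shoe, counter-clockwise, is near (254,181) with its black knob at (246,174). I'll zoom in on that area and measure it.

```bash
python3 - <<'E'
from h import *
p=cv2.imread("pics/top0.png"); c=p[140:275,215:350]; cv2.imwrite("pics/crop0.png",cv2.resize(c,None,fx=4.4,fy=4.4,interpolation=cv2.INTER_CUBIC))
X=np.load("top.npy")
for u,v in[(282,209),(289,180),(291,168),(294,166),(254,181),(262,175),(246,174)]: print(u,v,X[v,u].round(1))
S=np.load("side.npy")
for n,A in(("top",X),("side",S)):
    m=(A[...,2]>72)&(A[...,2]<122)&(np.hypot(A[...,0]-A[209,282,0] if n=="top" else A[...,0]-X[209,282,0],A[...,1]-X[209,282,1])>95)&(np.hypot(A[...,0]-X[209,282,0],A[...,1]-X[209,282,1])<170)
    print(n,A[m].round(0).tolist()[:40])
    # base circle rim, z 15..25
    m=(abs(A[...,2]-20)<4)&(np.hypot(A[...,0]-X[209,282,0],A[...,1]-X[209,282,1])<161)
    q=A[m][:,:2].astype(np.float32); print(cv2.minEnclosingCircle(q),len(q))
E
```

```text
282 209 [465.8 -77.8 117.1]
289 180 [ 563.6 -103.1   62.3]
291 168 [ 602.  -109.6   61.1]
294 166 [ 595.6 -113.9  116.2]
254 181 [567.4   5.3  21. ]
262 175 [583.5 -19.8  38.7]
246 174 [587.7  31.   31.8]
top [[618.0, -115.0, 102.0], [617.0, -118.0, 106.0], [617.0, -121.0, 103.0], [612.0, -114.0, 113.0], [612.0, -117.0, 112.0], [613.0, -121.0, 109.0], [608.0, -114.0, 116.0], [609.0, -117.0, 113.0], [608.0, -120.0, 118.0], [612.0, -114.0, 86.0], [604.0, -114.0, 118.0], [606.0, -117.0, 111.0], [606.0, -120.0, 112.0], [602.0, -111.0, 116.0], [601.0, -114.0, 120.0], [603.0, -117.0, 112.0], [602.0, -120.0, 116.0], [598.0, -110.0, 121.0], [598.0, -114.0, 120.0], [599.0, -117.0, 116.0], [606.0, -112.0, 72.0], [595.0, -111.0, 118.0], [596.0, -114.0, 116.0], [595.0, -117.0, 117.0], [601.0, -111.0, 79.0], [592.0, -111.0, 117.0], [593.0, -114.0, 116.0], [592.0, -117.0, 117.0], [591.0, -108.0, 111.0], [590.0, -111.0, 112.0], [591.0, -114.0, 109.0], [596.0, -108.0, 75.0], [587.0, -108.0, 112.0], [587.0, -111.0, 113.0], [586.0, -114.0, 117.0], [584.0, -108.0, 114.0], [584.0, -111.0, 114.0], [584.0
[... 452 characters left out ...]
618.0, -115.0, 95.0], [608.0, -110.0, 101.0], [606.0, -114.0, 100.0], [599.0, -111.0, 105.0], [588.0, -105.0, 112.0], [584.0, -106.0, 113.0], [584.0, -111.0, 111.0], [618.0, -115.0, 91.0], [608.0, -111.0, 97.0], [608.0, -116.0, 94.0], [591.0, -108.0, 106.0], [584.0, -106.0, 109.0], [580.0, -107.0, 111.0], [580.0, -112.0, 109.0], [617.0, -115.0, 87.0], [610.0, -113.0, 91.0], [608.0, -116.0, 90.0], [584.0, -106.0, 105.0], [580.0, -108.0, 106.0], [579.0, -111.0, 105.0], [617.0, -115.0, 83.0], [607.0, -110.0, 89.0], [605.0, -113.0, 88.0], [610.0, -124.0, 82.0], [581.0, -103.0, 104.0], [577.0, -104.0, 105.0], [578.0, -110.0, 102.0]]
((467.30029296875, -78.69049072265625), 159.16976928710938) 1905
```

View pics/crop0.png

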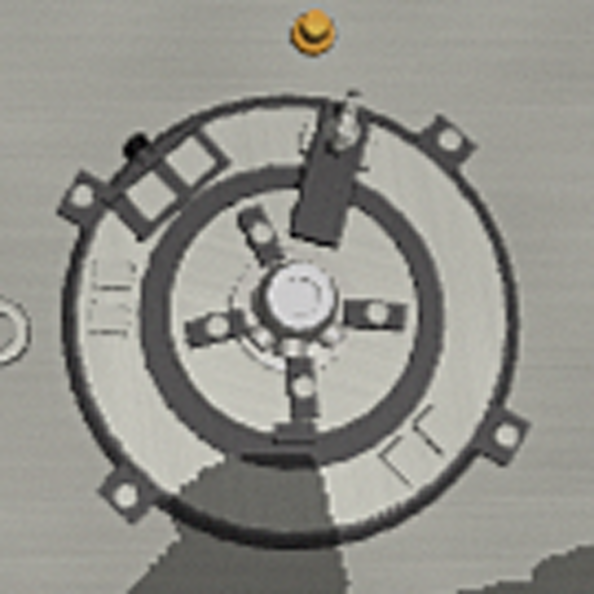

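```bash
cat >> h.py <<'E'
def pose():
    from scipy.spatial.transform import Rotation as R
    s=sense(); M=R.from_quat(s["tcp_rot"]).as_matrix(); return np.array(s["position"]),np.arctan2(M[1,0],M[0,0]),M
def rows(p,yaw,wps,f):
    """wps: (xyz mm, yaw rad, n rows); prints rows, tool pointing down; rounding carried forward"""
    p=np.array(p,float)
    for q,y1,n in wps:
        p0,y0=p.copy(),yaw
        for i in range(1,n+1):
            t=p0+(np.array(q)-p0)*i/n; ty=y0+(y1-y0)*i/n
            d=t-p; c,s=np.cos(yaw),np.sin(yaw)
            l=np.round(np.array([c*d[0]+s*d[1],s*d[0]-c*d[1],-d[2]])/10,1)
            r=round(np.degrees(-(ty-yaw))*2)/2
            print([f,l.tolist(),[0,0,r]])
            p=p+10*np.array([c*l[0]+s*l[1],s*l[0]-c*l[1],-l[2]]); yaw-=np.radians(r)
E
python3 - <<'E'
from h import *
from scipy.optimize import least_squares
a=np.array([467,-78.3]); P=[]
for n in("top","side"):
    A=np.load(n+".npy"); r=np.hypot(A[...,0]-a[0],A[...,1]-a[1])
    m=(A[...,2]>84)&(A[...,2]<120)&(r>105)&(r<155); q=A[m]; P.append(q)
    print(n,len(q),np.median(np.arctan2(q[:,1]-a[1],q[:,0]-a[0])),(r[m].min()+r[m].max())/2,q[:,2].max())
# shoe block: top z ~36
A=np.load("top.npy"); d=A[...,:2]-a; r=np.hypot(d[...,0],d[...,1]); th=np.arctan2(d[...,1],d[...,0])
for n in("top","side"):
    A=np.load(n+".npy"); d=A[...,:2]-a; r=np.hypot(d[...,0],d[...,1]); th=np.arctan2(d[...,1],d[...,0])
    m=(r>122)&(r<138)&(th>.2)&(th<1.3)
    o=np.argsort(th[m]); print(n,[(round(float(t),2),int(z)) for t,z in zip(th[m][o],A[m][o,2])])
p,y,M=pose(); print(p,y,M[:,2])
rows(p,y,[(p+[0,0,80],y,2),([592,-112,300],-.262,15)],60)
E
```

```text
top 44 -0.26903304514806964 133.54273785109618 119.86531682284613
side 49 -0.24120381496512736 132.1434220171618 116.3404009547769
top [(0.2, 16), (0.21, 24), (0.22, 25), (0.22, 23), (0.22, 18), (0.23, 24), (0.24, 20), (0.24, 29), (0.24, 25), (0.24, 19), (0.25, 25), (0.26, 21), (0.26, 20), (0.26, 24), (0.27, 27), (0.28, 25), (0.28, 16), (0.29, 22), (0.29, 21), (0.3, 21), (0.3, 17), (0.31, 18), (0.32, 23), (0.32, 21), (0.32, 23), (0.33, 24), (0.34, 22), (0.34, 21), (0.35, 23), (0.35, 20), (0.35, 21), (0.36, 26), (0.37, 21), (0.37, 20), (0.38, 25), (0.38, 23), (0.39, 25), (0.39, 29), (0.4, 26), (0.4, 23), (0.41, 24), (0.41, 26), (0.41, 26), (0.42, 21), (0.42, 21), (0.43, 23), (0.43, 28), (0.44, 23), (0.46, 40), (0.46, 36), (0.47, 38), (0.47, 27), (0.47, 30), (0.47, 37), (0.48, 31), (0.49, 39), (0.49, 31), (0.5, 38), (0.5, 36), (0.5, 31), (0.51, 35), (0.52, 38), (0.52, 35), (0.52, 39), (0.53, 32), (0.53, 37), (0.54, 35), (0.54, 32), (0.54, 42), (0.55, 37), (0.56, 34), (0.56, 37), (0.57, 38), (0.57, 36), (0.58, 36), (0.58, 40), (0.59, 41), (0.6, 40), (0.6, 37), (0.61, 40), (0.61, 38), (0
[... 2943 characters left out ...]
5643  301.93275025] 0.4038067828816449 [-4.39146389e-04  1.46580965e-03 -9.99998829e-01]
[60, [0.0, 0.0, -4.0], [0, 0, 0.0]]
[60, [0.0, 0.0, -4.0], [0, 0, 0.0]]
[60, [3.3, -1.6, 0.5], [0, 0, 2.5]]
[60, [3.3, -1.7, 0.6], [0, 0, 2.5]]
[60, [3.2, -1.9, 0.5], [0, 0, 2.5]]
[60, [3.1, -2.0, 0.6], [0, 0, 2.5]]
[60, [3.0, -2.2, 0.5], [0, 0, 2.5]]
[60, [2.9, -2.3, 0.6], [0, 0, 3.0]]
[60, [2.8, -2.4, 0.5], [0, 0, 2.5]]
[60, [2.7, -2.5, 0.6], [0, 0, 2.5]]
[60, [2.5, -2.7, 0.5], [0, 0, 2.5]]
[60, [2.5, -2.8, 0.6], [0, 0, 2.5]]
[60, [2.3, -2.8, 0.5], [0, 0, 2.5]]
[60, [2.2, -3.0, 0.6], [0, 0, 2.5]]
[60, [2.1, -3.1, 0.5], [0, 0, 2.5]]
[60, [1.9, -3.1, 0.5], [0, 0, 2.5]]
[60, [1.8, -3.3, 0.6], [0, 0, 2.5]]
```

Request:
carry_out([
  [60,[0,0,-4],[0,0,0]],
  [60,[0,0,-4],[0,0,0]],
  [60,[3.3,-1.6,0.5],[0,0,2.5]],
  [60,[3.3,-1.7,0.6],[0,0,2.5]],
  [60,[3.2,-1.9,0.5],[0,0,2.5]],
])

```text
clock: 0.52
position: [299.8, -445.1, 366.8]
tcp_rot: [0.991, 0.134, 0.0, 0.0]
wrist_force: [0.3, 0.6, -0.2]
opening: 64.4
grip_force: 0.0
```

Request:
carry_out([
  [60,[3.1,-2.0,0.6],[0,0,2.5]],
  [60,[3.0,-2.2,0.5],[0,0,2.5]],
  [60,[2.9,-2.3,0.6],[0,0,3.0]],
  [60,[2.8,-2.4,0.5],[0,0,2.5]],
  [60,[2.7,-2.5,0.6],[0,0,2.5]],
])

```text
clock: 0.93
position: [422.2, -305.2, 338.3]
tcp_rot: [1.0, 0.022, -0.0, -0.0]
wrist_force: [0.7, -1.7, 0.2]
opening: 56.2
grip_force: 0.0
```

Request:
carry_out([
  [60,[2.5,-2.7,0.5],[0,0,2.5]],
  [60,[2.5,-2.8,0.6],[0,0,2.5]],
  [60,[2.3,-2.8,0.5],[0,0,2.5]],
  [60,[2.2,-3.0,0.6],[0,0,2.5]],
  [60,[2.1,-3.1,0.5],[0,0,2.5]],
])

```text
clock: 1.35
position: [544.2, -165.9, 310.9]
tcp_rot: [0.996, -0.087, -0.0, -0.0]
wrist_force: [0.4, -1.0, 0.5]
opening: 56.4
grip_force: 0.0
```

Request:
carry_out([
  [60,[1.9,-3.1,0.5],[0,0,2.5]],
  [60,[1.8,-3.3,0.6],[0,0,2.5]],
  [60,[0,0,0],[0,0,0]],
  [60,[0,0,0],[0,0,0]],
])

```text
clock: 1.68
position: [592.7, -110.4, 299.3]
tcp_rot: [0.992, -0.127, -0.001, -0.0]
wrist_force: [-0.3, 0.1, -0.6]
opening: 56.7
grip_force: 0.0
```

```bash
python3 - <<'E'
from h import *
p,y,M=pose(); s=sense(); print(p,y,M[:,2],s["qpos"],s["clock"],s["wrist_force"])
a=-.262; t=np.array([467+130*np.cos(a),-78.3+130*np.sin(a)])
rows(p,y,[([*t,300],a,1),([*t,191],a,4)],45)
E
```

```text
[ 592.73014806 -110.36558895  299.34978729] -0.2555904035229743 [-2.42180903e-03  3.30227595e-04 -9.99997013e-01] [-2.99258214e-01  3.20831069e-01  1.44754340e+00 -4.06136668e-04
  1.37562973e+00  1.52720740e+00] 1.6833 [-0.33984367  0.08409266 -0.56366241]
[45, [0.0, 0.2, -0.1], [0, 0, 0.5]]
[45, [0.0, -0.0, 2.7], [0, 0, 0.0]]
[45, [0.0, -0.0, 2.8], [0, 0, 0.0]]
[45, [0.0, -0.0, 2.7], [0, 0, 0.0]]
[45, [0.0, -0.0, 2.7], [0, 0, 0.0]]
```

Request:
carry_out([
  [45,[0,0.2,0],[0,0,0.5]],
  [45,[0,0,2.7],[0,0,0]],
  [40,[0,0,2.7],[0,0,0]],
  [35,[0,0,2.7],[0,0,0]],
  [35,[0,0,2.7],[0,0,0]],
])

```text
clock: 2.1
position: [590.7, -115.8, 192.4]
tcp_rot: [0.991, -0.135, 0.001, 0.0]
wrist_force: [-0.1, 0.4, 0.0]
opening: 33.1
grip_force: 0.0
```

Request:
carry_out([
  [20,[0,0,0],[0,0,0]],
  [20,[0,0,0],[0,0,0]],
  [16,[0,0,0],[0,0,0]],
  [16,[0,0,0],[0,0,0]],
])

```text
clock: 2.43
position: [592.7, -114.9, 195.0]
tcp_rot: [0.991, -0.134, 0.002, 0.0]
wrist_force: [0.3, -0.1, 0.6]
opening: 15.2
grip_force: 0.0
```

```bash
python3 - <<'E'
from h import *
s=sense(); print(s)
for n in("top","side"):
    p,X=cloud(n); np.save(n+"1.npy",X); c=p[140:240,235:335] if n=="top" else p[130:230,220:320]; cv2.imwrite(f"pics/{n}1.png",cv2.resize(c,None,fx=5,fy=5,interpolation=cv2.INTER_CUBIC))
E
```

```text
{'clock': 2.4333, 'qpos': array([-3.06643473e-01,  3.92609454e-01,  1.60827179e+00, -2.06659404e-04,
        1.13656332e+00,  1.53335481e+00]), 'joint_vel': array([ 0.00900316, -0.00306987, -0.00022062,  0.00331986, -0.00304643,
       -0.00055721]), 'effort': array([-1.33354948e-01, -4.40983522e+01, -2.09479755e+01,  6.70273206e-03,
       -5.62628405e-02, -8.69734486e-04]), 'position': array([ 592.66397163, -114.91738476,  194.97987359]), 'tcp_rot': array([ 9.90958628e-01, -1.34151735e-01,  2.02736025e-03,  4.47510499e-04]), 'wrist_force': array([ 0.32957062, -0.07435918,  0.55456417]), 'ft_torque': array([ 0.0493894 , -0.0001947 ,  0.02190124]), 'grip_force': 0.0, 'opening': 15.210765184194013}
```

View pics/side1.png

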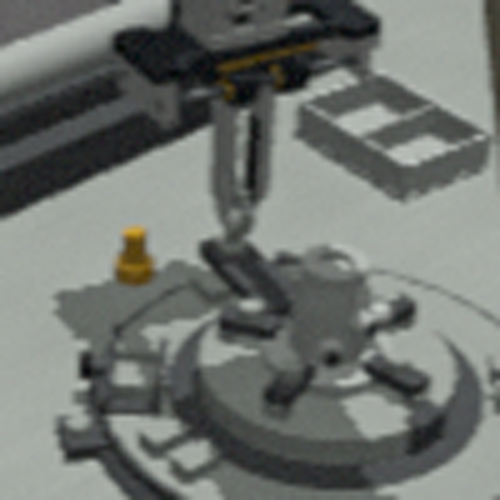

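The side view shows the ring's lower part at crop (237,222) between the fingertips, with no contact at 15 mm opening. I'll lower the gripper a little and close in small steps.

Request:
carry_out([
  [16,[0,0,0.5],[0,0,0]],
  [14,[0,0,0],[0,0,0]],
  [13,[0,0,0],[0,0,0]],
  [13,[0,0,0],[0,0,0]],
])

```text
clock: 2.87
position: [591.7, -113.8, 187.7]
tcp_rot: [0.991, -0.134, -0.0, 0.0]
wrist_force: [0.6, 0.2, 0.4]
opening: 12.3
grip_force: 0.0
```

Request:
carry_out([
  [12,[0,0,0],[0,0,0]],
  [11.5,[0,0,0],[0,0,0]],
  [11,[0,0,0],[0,0,0]],
])

```text
clock: 3.12
position: [591.8, -113.6, 187.7]
tcp_rot: [0.991, -0.134, -0.0, -0.0]
wrist_force: [0.1, 1.5, -0.2]
opening: 10.8
grip_force: 0.6
```

Request:
carry_out([
  [10.5,[0,0,0],[0,0,0]],
  [10,[0,0,0],[0,0,0]],
])

```text
clock: 3.28
position: [591.8, -113.7, 187.7]
tcp_rot: [0.991, -0.134, 0.0, -0.0]
wrist_force: [0.3, 2.0, -0.0]
opening: 9.8
grip_force: 0.6
```

Request:
carry_out([
  [9,[0,0,0],[0,0,0]],
  [6,[0,0,0],[0,0,0]],
  [0,[0,0,0],[0,0,0]],
  [0,[0,0,0],[0,0,0]],
])

```text
clock: 3.62
position: [591.8, -113.8, 187.7]
tcp_rot: [0.991, -0.134, 0.0, -0.0]
wrist_force: [0.1, 1.8, 0.2]
opening: 8.8
grip_force: 30.0
```

Request:
carry_out([
  [0,[0,0,-0.4],[0,0,0]],
  [0,[0,0,-0.4],[0,0,0]],
  [0,[0,0,-0.4],[0,0,0]],
  [0,[0,0,-0.2],[0,0,0]],
  [0,[0,0,0],[0,0,0]],
])

```text
clock: 4.03
position: [591.7, -113.9, 201.6]
tcp_rot: [0.991, -0.134, -0.0, -0.0]
wrist_force: [2.4, 0.4, -8.7]
opening: 8.7
grip_force: 30.0
```

```bash
python3 - <<'E'
from h import *
p,y,M=pose(); s=sense(); print(p,y,M[:,2],s["opening"],s["wrist_force"])
c=np.array([467,-78.3]); d=p[:2]-c; print(np.hypot(*d),np.arctan2(d[1],d[0]))
# arc in steps to th .59
r=np.hypot(*d); a0=np.arctan2(d[1],d[0]); n=15
w=[([*(c+r*np.array([np.cos(a),np.sin(a)])),p[2]],y+a-a0,1) for a in np.linspace(a0,.59,n+1)[1:]]
rows(p,y,w,0)
E
```

```text
[ 591.7054998  -113.85060413  201.61627366] -0.268215274571967 [-2.99547003e-04  8.85300924e-05 -9.99999951e-01] 8.669567703866234 [ 2.42822865  0.41534837 -8.69258753]
129.67384908079862 -0.27770988443467887
[0, [-0.0, -0.7, -0.0], [0, 0, -3.5]]
[0, [-0.0, -0.8, -0.0], [0, 0, -3.0]]
[0, [-0.0, -0.8, -0.0], [0, 0, -3.5]]
[0, [-0.1, -0.7, -0.0], [0, 0, -3.5]]
[0, [0.0, -0.8, -0.0], [0, 0, -3.0]]
[0, [0.0, -0.7, -0.0], [0, 0, -3.5]]
[0, [0.0, -0.7, -0.0], [0, 0, -3.0]]
[0, [-0.0, -0.8, -0.0], [0, 0, -3.5]]
[0, [-0.0, -0.7, -0.0], [0, 0, -3.5]]
[0, [-0.0, -0.8, -0.0], [0, 0, -3.0]]
[0, [-0.1, -0.8, -0.0], [0, 0, -3.5]]
[0, [0.0, -0.7, -0.0], [0, 0, -3.5]]
[0, [0.0, -0.7, -0.0], [0, 0, -3.0]]
[0, [0.0, -0.8, -0.0], [0, 0, -3.5]]
[0, [-0.0, -0.7, -0.0], [0, 0, -3.0]]
```

Request:
carry_out([
  [0,[0,-0.7,0],[0,0,-3.5]],
  [0,[0,-0.8,0],[0,0,-3]],
  [0,[0,-0.8,0],[0,0,-3.5]],
  [0,[-0.1,-0.7,0],[0,0,-3.5]],
  [0,[0,-0.8,0],[0,0,-3]],
])

```text
clock: 4.45
position: [596.5, -76.9, 201.3]
tcp_rot: [1.0, 0.011, -0.0, 0.001]
wrist_force: [1.4, -1.4, -8.6]
opening: 8.7
grip_force: 30.0
```

Request:
carry_out([
  [0,[0,-0.7,0],[0,0,-3.5]],
  [0,[0,-0.7,0],[0,0,-3]],
  [0,[0,-0.8,0],[0,0,-3.5]],
  [0,[0,-0.7,0],[0,0,-3.5]],
  [0,[0,-0.8,0],[0,0,-3]],
])

```text
clock: 4.87
position: [590.6, -40.5, 201.2]
tcp_rot: [0.988, 0.155, -0.001, 0.001]
wrist_force: [1.1, -1.6, -8.7]
opening: 8.6
grip_force: 30.0
```

```bash
python3 - <<'E'
from h import *
p,y,M=pose(); s=sense(); print(p,y,s["opening"],s["grip_force"],s["wrist_force"],s["ft_torque"])
c=np.array([467,-78.3]); d=p[:2]-c; r=np.hypot(*d); a0=np.arctan2(d[1],d[0]); print(r,a0)
n=5
w=[([*(c+130*np.array([np.cos(a),np.sin(a)])),201.5],a,1) for a in np.linspace(a0,.59,n+1)[1:]]
rows(p,y,w,0)
E
```

```text
[590.59117903 -40.50052745 201.1567218 ] 0.3111873488662794 8.604436317770912 29.99883114709519 [ 1.08027408 -1.60294948 -8.69547305] [-0.31734963 -0.19977481  0.04955993]
129.24232920443723 0.29680850637904777
[0, [0.1, -0.8, -0.0], [0, 0, -2.5]]
[0, [-0.1, -0.7, -0.0], [0, 0, -3.5]]
[0, [0.0, -0.8, -0.0], [0, 0, -3.5]]
[0, [0.0, -0.7, -0.0], [0, 0, -3.0]]
[0, [-0.0, -0.8, -0.0], [0, 0, -3.5]]
```

Request:
carry_out([
  [0,[0,-0.8,0],[0,0,-3]],
  [0,[0,-0.7,0],[0,0,-3.5]],
  [0,[0,-0.8,0],[0,0,-3.5]],
  [0,[0,-0.7,0],[0,0,-3]],
  [0,[0,-0.8,0],[0,0,-3.5]],
])

```text
clock: 5.28
position: [574.2, -6.8, 201.0]
tcp_rot: [0.955, 0.296, -0.003, 0.001]
wrist_force: [-1.2, -3.6, -8.1]
opening: 8.7
grip_force: 30.0
```

Request:
carry_out([
  [0,[0,0,0],[0,0,0]],
  [0,[0,0,0.2],[0,0,0]],
  [0,[0,0,0.1],[0,0,0]],
  [0,[0,0,0],[0,0,0]],
])

```text
clock: 5.62
position: [574.0, -6.4, 197.7]
tcp_rot: [0.956, 0.293, -0.003, 0.0]
wrist_force: [-4.1, -3.6, -8.3]
opening: 8.2
grip_force: 30.0
```

```bash
python3 - <<'E'
from h import *
p,y,M=pose(); s=sense(); print(p,y,s["opening"],s["grip_force"],s["wrist_force"],s["ft_torque"])
c=np.array([467,-78.3]); d=p[:2]-c; r=np.hypot(*d); a0=np.arctan2(d[1],d[0]); print(r,a0)
p,X=cloud("top"); cv2.imwrite("pics/top2.png",cv2.resize(p[150:210,225:305],None,fx=8,fy=8,interpolation=cv2.INTER_CUBIC))
p,X=cloud("side"); cv2.imwrite("pics/side2.png",cv2.resize(p[150:230,220:320],None,fx=6,fy=6,interpolation=cv2.INTER_CUBIC))
E
```

```text
[574.01798872  -6.38288676 197.72879023] 0.5952279838372098 8.24619379503249 29.998577625956386 [-4.10814293 -3.55900189 -8.31363273] [-0.71306422  0.65917011  0.24628336]
128.9376635691405 0.5916924251079412
```

View pics/side2.png

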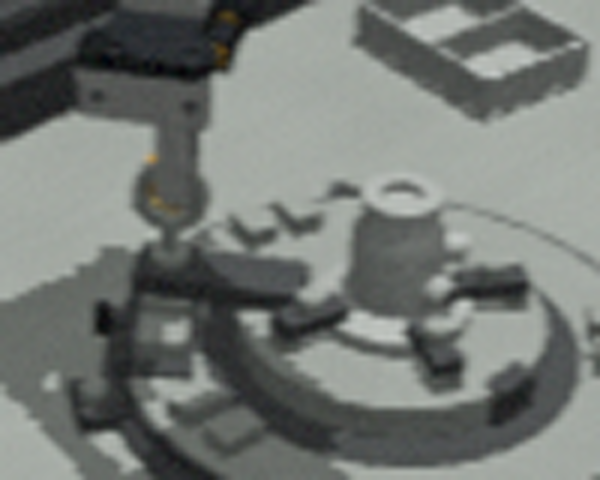

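The arm is above the shoe's near land, with the ring at crop (170,190) in the fingers and the slot further on around (165,335). Next I'll open the fingers a little so the pin rides on the land, then nudge it along.

Request:
carry_out([
  [14,[0,0,0],[0,0,0]],
  [14,[0,0,0],[0,0,0]],
  [14,[0,-0.2,0],[0,0,0]],
  [14,[0,-0.2,0],[0,0,-1]],
  [14,[0,0,0],[0,0,0]],
])

```text
clock: 6.13
position: [575.0, -2.2, 200.0]
tcp_rot: [0.953, 0.302, 0.002, 0.001]
wrist_force: [1.1, -1.6, 2.0]
opening: 13.2
grip_force: 1.2
```

Request:
carry_out([
  [14,[0,-0.2,0],[0,0,-1]],
  [14,[0,-0.2,0],[0,0,-1]],
  [14,[0,0,0],[0,0,0]],
])

```text
clock: 6.38
position: [573.0, 0.4, 199.9]
tcp_rot: [0.948, 0.319, 0.002, 0.002]
wrist_force: [2.6, -3.9, 3.7]
opening: 13.1
grip_force: 2.4
```

Request:
carry_out([
  [14,[0,-0.2,0],[0,0,-1]],
  [14,[0,-0.1,0],[0,0,-0.5]],
  [14,[0,0,0],[0,0,0]],
])

```text
clock: 6.63
position: [571.2, 2.7, 199.9]
tcp_rot: [0.944, 0.331, 0.002, 0.002]
wrist_force: [3.6, -4.7, 2.8]
opening: 13.2
grip_force: 2.6
```

Request:
carry_out([
  [14,[0,-0.1,0],[0,0,-0.5]],
  [14,[0,-0.1,0],[0,0,-0.5]],
  [14,[0,0,0],[0,0,0]],
])

```text
clock: 6.88
position: [570.0, 4.2, 199.9]
tcp_rot: [0.941, 0.34, 0.002, 0.002]
wrist_force: [3.1, -4.7, 2.0]
opening: 12.9
grip_force: 2.6
```

Request:
carry_out([
  [14,[0,-0.1,0],[0,0,-0.5]],
  [14,[0,0,0],[0,0,0]],
])

```text
clock: 7.05
position: [569.3, 5.0, 199.8]
tcp_rot: [0.939, 0.344, 0.002, 0.002]
wrist_force: [3.8, -4.1, 1.8]
opening: 13.1
grip_force: 2.6
```

Request:
carry_out([
  [14,[0,-0.1,0],[0,0,-0.5]],
  [14,[0,0,0],[0,0,0]],
])

```text
clock: 7.22
position: [568.6, 5.8, 199.8]
tcp_rot: [0.938, 0.348, 0.002, 0.002]
wrist_force: [3.1, -4.1, 1.7]
opening: 13.3
grip_force: 2.5
```

Request:
carry_out([
  [14,[0,-0.1,0],[0,0,-0.5]],
  [14,[0,0,0],[0,0,0]],
])

```text
clock: 7.38
position: [567.9, 6.7, 199.7]
tcp_rot: [0.936, 0.352, 0.002, 0.002]
wrist_force: [2.8, -4.1, 1.3]
opening: 13.4
grip_force: 2.5
```

Request:
carry_out([
  [14,[0,-0.1,0],[0,0,-0.5]],
  [14,[0,0,0],[0,0,0]],
])

```text
clock: 7.55
position: [566.8, 7.8, 199.4]
tcp_rot: [0.935, 0.356, 0.002, 0.001]
wrist_force: [3.4, -3.4, 0.8]
opening: 13.2
grip_force: 2.3
```

```bash
python3 - <<'E'
from h import *
p,y,M=pose(); s=sense(); print(p,y,s["opening"],s["grip_force"],s["wrist_force"])
c=np.array([467,-78.3]); d=p[:2]-c; print(np.hypot(*d),np.arctan2(d[1],d[0]))
p,X=cloud("side"); cv2.imwrite("pics/side3.png",cv2.resize(p[150:230,220:320],None,fx=6,fy=6,interpolation=cv2.INTER_CUBIC))
E
```

```text
[566.83313283   7.78761845 199.42728852] 0.7271771327472777 13.203297696317977 2.264721214187375 [ 3.41039965 -3.38425476  0.76191321]
131.82462767604125 0.7116003115230711
```

View pics/side3.png

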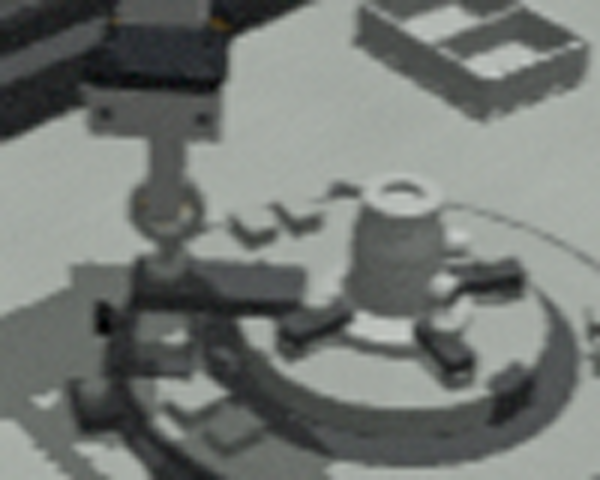

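The ring at crop (165,210) still shows its shank, so the pin is still riding. I'll keep nudging.

Request:
carry_out([
  [14,[0,-0.1,0],[0,0,-0.5]],
  [14,[0,0,0],[0,0,0]],
])

```text
clock: 7.77
position: [564.2, 9.7, 198.5]
tcp_rot: [0.933, 0.359, -0.0, -0.001]
wrist_force: [0.7, -0.3, 0.7]
opening: 13.2
grip_force: 0.6
```

Request:
carry_out([
  [14,[0,-0.1,0],[0,0,-0.5]],
  [14,[0,0,0],[0,0,0]],
])

```text
clock: 7.93
position: [563.7, 10.2, 198.4]
tcp_rot: [0.931, 0.364, -0.0, -0.0]
wrist_force: [1.5, -0.6, 0.1]
opening: 13.1
grip_force: 0.7
```

Request:
carry_out([
  [14,[0,-0.1,0],[0,0,-0.5]],
  [14,[0,0,0],[0,0,0]],
])

```text
clock: 8.1
position: [563.5, 10.4, 198.5]
tcp_rot: [0.93, 0.368, -0.0, 0.0]
wrist_force: [1.0, -2.1, -1.9]
opening: 13.3
grip_force: 1.5
```

The force dropped and then built up again, which suggests the pin snapped in. I'll back off to neutral and look.

Request:
carry_out([
  [20,[0,0.2,0],[0,0,0]],
  [30,[0,0.1,0],[0,0,0]],
  [30,[0,0,0],[0,0,0]],
])

```text
clock: 8.35
position: [565.1, 8.5, 198.4]
tcp_rot: [0.93, 0.367, -0.001, -0.001]
wrist_force: [0.1, -0.3, -0.2]
opening: 27.1
grip_force: 0.0
```

```bash
python3 - <<'E'
from h import *
p,y,M=pose(); s=sense(); print(p,y,s["opening"],s["grip_force"],s["wrist_force"])
p,X=cloud("side"); cv2.imwrite("pics/side4.png",cv2.resize(p[150:230,220:320],None,fx=6,fy=6,interpolation=cv2.INTER_CUBIC))
E
```

```text
[565.07170324   8.5381623  198.35491982] 0.7525144000343219 27.13027153078077 0.0 [ 0.12971333 -0.29102474 -0.22336214]
```

View pics/side4.png

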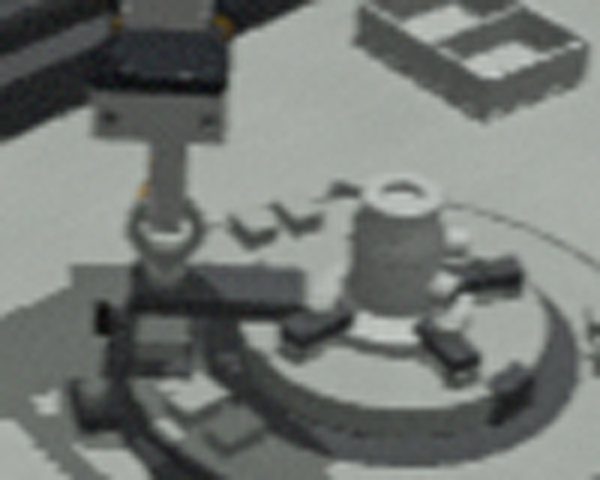

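The ring has dropped about 20 crop pixels, to (165,230), and sits on the arm, so the pin is in the notch. I'll withdraw straight up.

Request:
carry_out([
  [45,[0,0,0],[0,0,0]],
  [45,[0,0,-1],[0,0,0]],
  [45,[0,0,-2.5],[0,0,0]],
  [45,[0,0,-3.5],[0,0,0]],
  [45,[0,0,-3.5],[0,0,0]],
])

```text
clock: 8.82
position: [564.9, 8.5, 304.8]
tcp_rot: [0.93, 0.368, -0.001, -0.001]
wrist_force: [1.4, -0.2, -0.0]
opening: 41.9
grip_force: 0.0
```

Request:
carry_out([
  [45,[0,0,-2],[0,0,0]],
  [45,[0,0,0],[0,0,0]],
  [45,[0,0,0],[0,0,0]],
  [45,[0,0,0],[0,0,0]],
])

```text
clock: 9.15
position: [564.8, 8.4, 322.9]
tcp_rot: [0.93, 0.368, -0.001, -0.0]
wrist_force: [-0.1, 0.3, -0.8]
opening: 42.3
grip_force: 0.0
```

```bash
python3 - <<'E'
from h import *
s=sense(); print(s["position"],s["wrist_force"],s["clock"])
p,X=cloud("side"); cv2.imwrite("pics/side5.png",cv2.resize(p[120:230,200:320],None,fx=5,fy=5,interpolation=cv2.INTER_CUBIC))
d=X[...,:2]-[467,-78.3]; r=np.hypot(d[...,0],d[...,1]); th=np.arctan2(d[...,1],d[...,0])
m=(r>105)&(r<155)&(th>.4)&(th<1.1)&(X[...,2]>75)&(X[...,2]<140)
q=X[m]; print(len(q),np.sort(q[:,2])[-8:],np.median(th[m]))
E
```

```text
[564.84368616   8.43701513 322.9073137 ] [-0.10381319  0.3175733  -0.76787004] 9.15
94 [112.99458718 113.08098139 113.25335873 113.29026907 114.39229607
 114.43376911 115.35911594 116.40255752] 0.7567933145545067
```

View pics/side5.png

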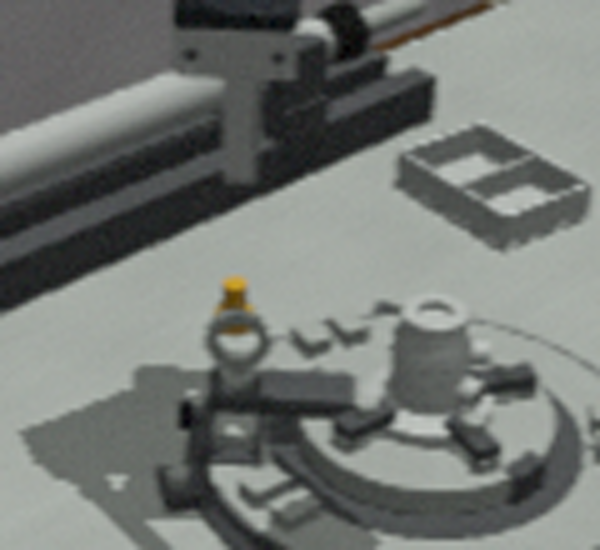

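The ring, at crop (238,340), stands free with its top at 116 mm, the home height. The gripper is well clear, so I'll hand the job in.

```bash
python3 -c "
from station import order; print(order.close_job())"
```

```text
the job is handed in; nothing more can be done
None
```

I turned the fixture to the next shoe and handed the job in at about 9 s: the pin snapped into the notch with the ring's top back at its home height of 116 mm, the gripper is clear of everything, and no verdict was reported.

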